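# Move a latched battery pack from its charger to the engraver's drive unit

### The arm

A 6-joint arm with a two-finger parallel gripper is mounted at the origin on the work surface. World frame = base frame: x ahead of the robot, y to its left, z up, the work surface at z = 0. Lengths are in m, angles in degrees, forces in N, time in s.
With the tool pointing down it reaches from about 0.25 to 0.725 m from the base axis. Payload 9.7 kg.
Tool frame: the origin (TCP) lies at the very end of the fingers, on their centre line; the grasp point (between the pads) lies 19 mm behind it; z points along the fingers, y is the line along which they close (so a half turn about z gives the same grasp; the last joint's range is limited). The gripper opens to 85 mm and grips with 20 to 120 N. Pads are 22 mm wide; open, the fingers measure 114 mm over their backs; the gripper's body (76 mm by 85 mm) begins 54 mm behind the grasp point. The pads swing forward as they close: fully open they stand 13 mm farther back than shut.
Start: joints at [-64.572, 4.979, 10.078, 95.1, 0, 90], TCP at [0.236, -0.497, 0.231] pointing down, gripper open.
Joint ranges: [-179.16, 179.16], [-48.56, 103.87], [-65.8, 70.77], [-126.05, 130.52], [-82.76, 87.17], [-180, 180]. Speed limits (degrees/s): [127.2, 127.2, 147.25, 180, 180, 180].

### API

Orientations are given as [roll, pitch, yaw] about the fixed x, y, z axes, in that order (R = Rz(yaw) Ry(pitch) Rx(roll)).
In Python, from workcell import bot gives the robot as it stands.
- The arm moves only by the tool arm_command, never from a script. Its argument "series" is a list of rows, each a list of 4 numbers: the shift along the tool's x, y, z in m, then the turn about the tool's z in rad. A call has exactly 5 rows; each row is the pose to reach, as a shift and turn from the pose commanded when the call began, along the tool's axes at that moment; what a row does not reach only later rows make up. A row lasts 1/10 s, in which the tool goes at most 50 mm and 8.59 degrees, less where a joint would pass 70% of its speed; a pose out of reach is approached as far as the arm can. A call with a gripper value outside its range is refused whole. "hand" is the finger opening in m, from 0 to 0.0854, set as the call begins (left out, the last holds). The fingers move at their own pace and stop on an object; "grip_force" is the grip in N (left out, the last holds). Time passes only in rows, so rows that repeat a pose let the fingers close, or fill a call up. It gives the time, the measured TCP pose, the force, the opening and the grip force at its end, in the units of the state.
- bot.get_obs(): the state, without advancing time (a new reading comes with each control period).
- bot.camera(name): name is "scene" or "top" or "wrist"; returns a dict with "color" (420x560x3 uint8, blue, green, red), "camera_matrix" (3x3 intrinsics, pixels), "dist_coeffs" ([k1, k2, p1, p2, k3] as OpenCV has them; the pictures are not rectified), "xyz" and "orientation" of the camera in the world; the wrist camera has in their place "T_tool_cam" (4x4, takes a point from camera to tool coordinates, whose origin is the TCP and whose axes are the flange's). Camera axes: x right, y up, looking along -z (the intrinsics and any distortion apply to the point x, -y, -z); pixel columns grow to the right and rows downward; lengths in m; the calibration is good to about 2 mm. A picture is of the moment at which its call begins: read the wrist's pose just before it. There is no depth.
- bot.job_done(): hands the job in; it is judged then, once.
Trained networks look in the newest picture that a camera, given by its name, has taken for a name from the list of things; names that differ only in an ending like _2 or _b are one class to them, and where a whole thing is asked for, a point or a joint stands for the part that bears it (a point fixed in the world has none). Each returns a list of dicts, best first, with "confidence" (0 to 1); they miss things now and then, are a little off and sometimes report something else, mostly with a low value. They report only what shows in the picture. A call takes as long as a camera call.
- bot.find_in(camera, target): "location" ([column, row] in pixels, amid what is visible of it).
- bot.mark_of(camera, target): "location" ([column, row] in pixels: a listed point, or the origin of a listed thing).
The state is a dict: "time": time; "q": joint angles; "qd": joint speeds; "joint_efforts": joint torques, N m; "ee_pos": TCP position; "tcp_rot": TCP orientation; "wrist_force": force on the tool from outside, world axes, zero at the start; "torque": the same for the moment, N m; "opening": finger opening in m; "grasp_force": force on a finger pad.
Only numpy, scipy, OpenCV 4.12 (cv2) and the standard library are available. Lean on these libraries where they do the work, as an engineer would, in place of code of your own. Each camera call takes 0.05 s, during which the arm holds its last target. There are 200 camera calls.

### The job

Unclip the charged battery pack from the black charger by squeezing its orange snap tab in while lifting it straight out, and fit it into the white battery bay of the blue drive unit, pushed gently but fully home against its sprung contacts so that its tab springs out again and latches. Do not tug at the latch, ram the pack or force it sideways, and leave the screwdriver, jar and mug alone.

Things in the scene. Friction and masses are not known exactly. Their poses are not given: they have to be found in the camera images.
- pack: Grey battery pack, upright block 60 (x) x 40 (y) x 92 (z) mm, 0.26 to 0.5 kg, yellow patch on top. Origin: centre of its underside; z up. The orange tab is on its +y face, in a slot 28 mm wide; the -y face is plain. Grasp it across y from above, one finger on the tab's thumb pad, the other on the -y face.
- tab (a joint): Press of the orange tab, m: 0 sprung out, 0.006 fully in (towards the pack's -y); 8 N to start, 14 N fully in. Its tooth, 22 to 29 mm above the underside and 5 mm proud of the +y face, hooks under a bar in a bay's +y wall and clears it at 5 mm of press. Pack on the bay floor: 1.5 mm air between tooth and bar. Pack not fully home: the bar keeps the tab from springing out.
- tab_pad (a point): Centre of the outer face of the tab's thumb pad, which is 24 mm wide along x and 40 mm high, 50 to 90 mm above the pack's underside. The pack measures 46 mm over pad and -y face at rest, 40 mm with the tab pressed.
- charger: Black charger, fixed; block 42 mm high behind its bay (+x). Origin: on the bench under the bay's centre; the pack starts in the bay, axes alike. Bay: 63 x 43 mm inside (1.5 mm clear all round), floor 10 mm above the origin, straight walls to 46 mm, then a grey flared lead-in to 54 mm, 5 mm wider each side (outside about 81 x 61 mm); catch bar and window in the +y wall.
- drive_unit: Blue unit, fixed; block 60 mm high from 52 mm on +x, dial to 73. Origin: on the bench under its white bay's nominal centre. Bay as the charger's (44 mm from floor to flare top), square to the unit, bar on +y, so the tab goes to +y; but its centre is up to 4 mm off in x and y and its floor 36 to 60 mm above the origin, differing: feel for it.
- contacts (a joint): Downward press of the brass sprung contact block in the floor of the white bay, m: 0 free, standing 4 mm out of the floor; 0.004 flush with it. It takes 5 N to start and 6.6 N to hold flush, more than the pack weighs.
- screwdriver: Yellow-handled screwdriver lying on the bench, bystander.
- jar: Amber jar with a white lid, 56 mm across, 70 mm high, bystander. Origin under its centre.
- mug: Blue mug, 76 mm across, 90 mm high, bystander. Origin under its centre.

How it is judged:
By the outcome, as a careful person would: the job done as asked, in the order asked, and still so for the second after the job is handed in, with the robot touching nothing.
It also fails if it takes over 51 s, if anything falls off the work surface, if the arm or the gripper's body presses on something with over 40 N, if the wrist force passes 120 N, or if a joint passes its speed limit or range.

## Working session

There is one attempt and no reset: what is moved stays moved. The work goes in short steps, Python scripts to look and compute and a tool call to move; the robot and the scene stay as the last step left them, time stands still between calls to the robot, and variables do not carry over. Pictures are saved under pics/ and viewed, at most 10 in all, crops included, and the job is handed in when it is done.

Besides the shell and the picture viewer there is one more tool, called after "Call:" as name(argument=value, ...) on one line, values as JSON. arm_command: Moves the arm, as the interface text tells. Its arguments: {"type":"object","properties":{"series":{"type":"array"},"hand":{"type":"number"},"grip_force":{"type":"number"}},"required":["series"]}

```bash
mkdir -p pics; ls
cat > h.py <<'E'
import numpy as np, cv2
from workcell import bot
from scipy.spatial.transform import Rotation as R
def cam(name):
    o=bot.get_obs(); c=bot.camera(name)
    if name=="wrist":
        T=np.eye(4); T[:3,:3]=R.from_euler('xyz',o['tcp_rot'],degrees=True).as_matrix(); T[:3,3]=o['ee_pos']
        T=T@np.array(c['T_tool_cam'])
    else:
        T=np.eye(4); T[:3,3]=c['xyz']; q=np.array(c['orientation'])
        T[:3,:3]=R.from_euler('xyz',q,degrees=True).as_matrix() if q.size==3 else q.reshape(3,3)
    c['T']=T; return c
def ray(c,p):
    u=cv2.undistortPoints(np.array([[p]],float),np.array(c['camera_matrix']),np.array(c['dist_coeffs']))[0,0]
    d=c['T'][:3,:3]@np.array([u[0],-u[1],-1.]); return c['T'][:3,3],d
def atz(c,p,z):
    o,d=ray(c,p); return o+d*(z-o[2])/d[2]
def proj(c,P):
    P=np.atleast_2d(P); p=(P-c['T'][:3,3])@c['T'][:3,:3]
    p=p*[1,-1,-1]
    return cv2.projectPoints(p,np.zeros(3),np.zeros(3),np.array(c['camera_matrix']),np.array(c['dist_coeffs']))[0][:,0]
E
python3 - <<'E'
from h import *
o=bot.get_obs(); print(o)
for n in("top","scene"):
    c=cam(n); print(n,c['xyz'],c['orientation'],c['camera_matrix'])
    cv2.imwrite(f"pics/{n}0.png",c['color'])
    for t in("pack","tab_pad","charger","drive_unit","contacts","jar","mug","screwdriver"):
        print(t,[(np.round(d['location'],1),round(d['confidence'],2)) for d in bot.mark_of(n,t)][:2],[(np.round(d['location'],1),round(d['confidence'],2)) for d in bot.find_in(n,t)][:2])
    for t,z in(("pack",.01),("charger",0),("drive_unit",0),("jar",0),("mug",0)):
        m=bot.mark_of(n,t)
        if m: print(t,atz(c,m[0]['location'],z).round(4))
E
```

```text
pics
{'time': 0.0, 'q': array([-6.45732014e+01,  5.00960950e+00,  1.00341557e+01,  9.50984471e+01,
        1.30067256e-03,  9.00003465e+01]), 'qd': array([-0.0241741 ,  0.17815405,  0.02590321,  0.04380752, -0.05723196,
       -0.05841335]), 'joint_efforts': array([ 2.68408839e-04, -5.20385349e+01,  4.64804327e+01,  1.62351859e-02,
       -1.19251783e-05,  4.39560324e-06]), 'ee_pos': array([ 0.23605603, -0.49651827,  0.23059469]), 'tcp_rot': array([-1.79926099e+02, -1.30022450e-03,  2.54264503e+01]), 'wrist_force': array([ 1.0530745 , -0.68252669,  0.30467187]), 'torque': array([-0.01471665,  0.02481786,  0.02726963]), 'grasp_force': 0.0, 'opening': 0.08539979923661413}
top [ 0.5045062  -0.01312749  0.88801777] [  3.6193472    1.47096394 -90.57315159] [[537.74853642   0.         280.64839993]
 [  0.         537.74853642 200.0385654 ]
 [  0.           0.           1.        ]]
pack [(array([400.9, 206.8]), 0.83)] [(array([408.3, 205.7]), 0.66)]
tab_pad [(array([391.7, 211.1]), 0.46), (array([398.5, 208.6]), 0.21)] [(array([395.3, 210. ]), 0.54)]
charger [(array([399.8, 211.6]), 0.96), (array([280., 320.]), 0.73)] [(array([388.3, 180.1]), 0.9)]
drive_unit [] [(array([186.9, 196. ]), 0.59)]Traceback (most recent call last):
  File "<stdin>", line 7, in <module>
ValueError: it knows: charger, drive_unit, jar, mug, pack, screwdriver, tab_pad
```

Run:
```python
from h import *
for n in("top","scene"):
    c=cam(n); print(n,c['xyz'],c['orientation'])
    cv2.imwrite(f"pics/{n}0.png",c['color'])
    for t,z in(("pack",.01),("tab_pad",.08),("charger",0),("drive_unit",0),("jar",0),("mug",0),("screwdriver",.01)):
        print(t,[(np.round(d['location'],1),round(d['confidence'],2),atz(c,d['location'],z).round(4)) for d in bot.mark_of(n,t)][:2],[(np.round(d['location'],1),round(d['confidence'],2)) for d in bot.find_in(n,t)][:1])
```

```text
top [ 0.5045062  -0.01312749  0.88801777] [  3.6193472    1.47096394 -90.57315159]
pack [(array([401.8, 208.4]), 0.85, array([ 0.5443, -0.1888,  0.01  ]))] [(array([407.7, 205.4]), 0.87)]
tab_pad [(array([392.5, 211.1]), 0.61, array([ 0.5372, -0.1607,  0.08  ]))] [(array([399.3, 209.5]), 0.71)]
charger [(array([398.7, 207. ]), 0.6, array([ 0.5471, -0.1857,  0.    ]))] [(array([389.3, 180.8]), 0.67)]
drive_unit [(array([186.4, 216. ]), 0.7, array([0.5361, 0.1662, 0.    ]))] [(array([186.8, 193. ]), 0.91)]
jar [(array([281.6, 150.5]), 0.81, array([0.6436, 0.0067, 0.    ]))] [(array([281.6, 146.4]), 0.92)]
mug [(array([294.9,  74. ]), 0.94, array([ 0.7736, -0.0171,  0.    ]))] [(array([292.1,  62.5]), 0.61)]
screwdriver [(array([281.9, 319.6]), 0.71, array([0.3662, 0.0088, 0.01  ]))] [(array([282.6, 300.2]), 0.8)]
scene [0.93901584 0.17181697 0.59041559] [ 39.85544529   1.14023571 112.49611859]
pack [(array([184.1, 207.2]), 0.92, array([ 0.5498, -0.1833,  0.01  ])), (array([191.8, 183.9]), 0.75, array([ 0.4912, -0.2001,  0.01  ]))] [(array([300.9, 185. ]), 0.71)]
tab_pad [(array([192.8, 178.2]), 0.72, array([ 0.5324, -0.1606,  0.08  ]))] [(array([190.9, 180.9]), 0.76)]
charger [(array([184.1, 207.3]), 0.72, array([ 0.5433, -0.1893,  0.    ]))] [(array([178.3, 219.6]), 0.82)]
drive_unit [(array([370.4, 258.9]), 0.74, array([0.5266, 0.1702, 0.    ]))] [(array([367.1, 267.1]), 0.73)]
jar [(array([253.9, 288.8]), 0.61, array([0.6536, 0.0075, 0.    ]))] [(array([254.2, 274.9]), 0.87)]
mug [(array([204. , 348.2]), 0.86, array([ 0.7735, -0.0207,  0.    ]))] [(array([203.6, 338. ]), 0.63)]
screwdriver [(array([312.8, 175.5]), 0.75, array([0.382 , 0.0154, 0.01  ]))] [(array([300.4, 182.9]), 0.65)]
```

View pics/top0.png

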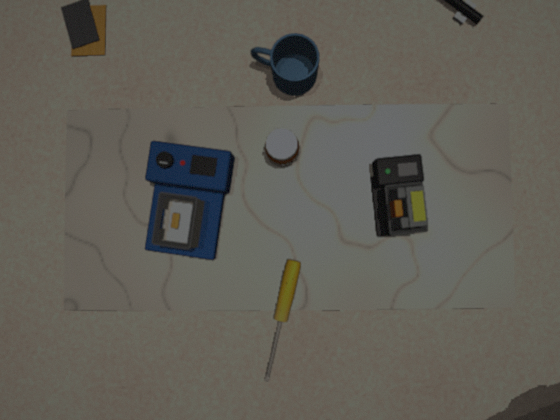

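View pics/scene0.png

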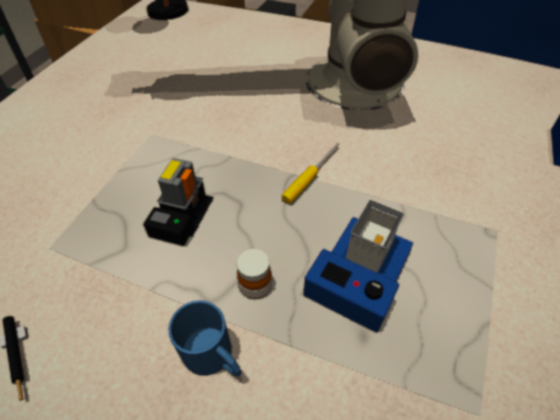

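The top view shows the drive unit's bay at about (178,222) and the charger with the pack at about (408,208), both slightly yawed. The scene view agrees. I'll move over the charger for a wrist look.

Call:
arm_command(series=[[0.041,-0.015,0,0.13],[0.082,-0.029,0,0.26],[0.123,-0.044,0,0.38],[0.164,-0.059,0,0.38],[0.206,-0.073,0,0.38]], hand=0.085)

```text
time: 2.45
ee_pos: [0.3917, -0.341, 0.2315]
tcp_rot: [180.0, -0.0, 3.6]
wrist_force: [0.5, -0.7, -0.1]
opening: 0.0851
grasp_force: 0.0
```

Run:
```python
from h import *
c=bot.camera("wrist"); print(np.round(c['T_tool_cam'],4),c['camera_matrix'],c['dist_coeffs'])
o=bot.get_obs();print(o['ee_pos'],o['tcp_rot'],o['time'])
```

```text
[[ 1.000e-03  9.479e-01  3.184e-01  8.070e-02]
 [ 1.000e+00 -9.000e-04 -3.000e-04 -1.000e-03]
 [-0.000e+00  3.184e-01 -9.479e-01 -1.426e-01]
 [ 0.000e+00  0.000e+00  0.000e+00  1.000e+00]] [[299.22396208   0.         280.9184272 ]
 [  0.         299.22396208 207.77440323]
 [  0.           0.           1.        ]] [0.00123577 0.         0.         0.         0.        ]
[ 0.39542049 -0.33729739  0.23136486] [-1.79922110e+02 -1.16959221e-01  3.82072225e+00] 2.5
```

Call:
arm_command(series=[[0.035,-0.031,0,0],[0.07,-0.062,0,0],[0.103,-0.093,0,0],[0.135,-0.142,0,0],[0.135,-0.142,0,0]])

```text
time: 3.0
ee_pos: [0.5184, -0.1882, 0.2309]
tcp_rot: [-179.9, 0.0, 3.9]
wrist_force: [-0.3, 0.4, 0.2]
opening: 0.0851
grasp_force: 0.0
```

Run:
```python
from h import *
c=cam("wrist"); cv2.imwrite("pics/w1.png",cv2.convertScaleAbs(c['color'],alpha=1.6))
np.savez("w1.npz",T=c['T'],K=c['camera_matrix'],D=c['dist_coeffs'],im=c['color'])
o=bot.get_obs();print(o['ee_pos'],o['tcp_rot'],o['time'])
for z,t in((.01,"pack"),(.08,"tab_pad"),(0,"charger")):
    print(t,[(np.round(d['location'],1),round(d['confidence'],2),atz(c,d['location'],z).round(4)) for d in bot.mark_of("wrist",t)][:2])
```

```text
[ 0.51801101 -0.18902655  0.23096719] [-1.79960222e+02  7.41396423e-03  3.88778259e+00] 3.05
pack [(array([282.2, 157.1]), 0.81, array([ 0.5418, -0.187 ,  0.01  ])), (array([255.4, 171.4]), 0.67, array([ 0.522 , -0.1553,  0.01  ]))]
tab_pad []
charger []
```

View pics/w1.png

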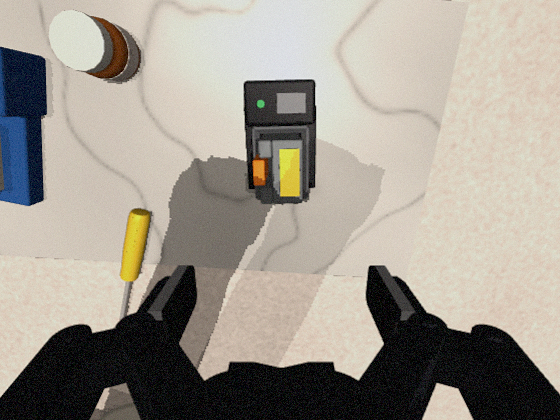

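The wrist view shows the charger block at (280,100) almost square to the tool. The pack top is at about (283,172), with the yellow patch at (289,172) and the orange tab at (259,172). I'll enlarge it for the corners.

Run:
```python
import numpy as np,cv2
im=np.load("w1.npz")['im']; h=cv2.cvtColor(im,cv2.COLOR_BGR2HSV)
m=((h[...,0]>20)&(h[...,0]<36)&(h[...,1]>120)&(h[...,2]>80)).astype(np.uint8); m[:, :220]=0;m[:,340:]=0
print(cv2.minAreaRect(cv2.findNonZero(m)))
cr=cv2.resize(cv2.convertScaleAbs(im[70:215,235:330],alpha=2.2,beta=15),None,fx=4,fy=4,interpolation=cv2.INTER_CUBIC)
cv2.imwrite("pics/w1c.png",cr)
```

```text
((289.0, 172.5), (47.0, 20.0), 90.0)
```

View pics/w1c.png

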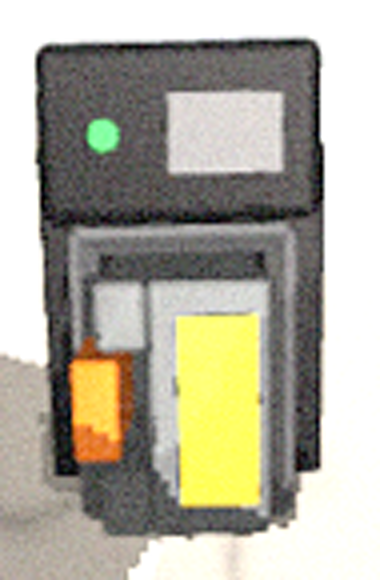

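Run:
```python
from h import *
d=np.load("w1.npz"); c=dict(T=d['T'],camera_matrix=d['K'],dist_coeffs=d['D'])
f=lambda u,v:(235+u/4-.4,70+v/4-.4)
for n,u,v,z in(("top+x+y",94,282,.102),("top+x-y",269,282,.102),("pack -y low",270,450,.102),("pad top",73,365,.1),("pad bot",73,455,.1),("blkL",45,47,.042),("blkR",318,42,.042),("yel1",178,317,.102),("yel2",258,317,.102),("yel3",260,506,.102),("yel4",178,506,.102),("flareL",72,228,.054),("flareR",297,228,.054)):
    print(n,atz(c,f(u,v),z).round(4))
# predicted pack at guess
for x,y,yaw in((.5435,-.187,3.9),):
    r=np.deg2rad(yaw);A=np.array([[np.cos(r),-np.sin(r)],[np.sin(r),np.cos(r)]])
    for p in((30,20,102),(30,-20,102),(-30,-20,102),(-30,20,102),(40.5,30.5,54),(40.5,-30.5,54)):
        q=A@np.array(p[:2])/1e3+[x,y]; print(p,((proj(c,[*q,p[2]/1e3])[0]-[235,70]+.4)*4).round())
```

```text
top+x+y [ 0.5699 -0.1632  0.102 ]
top+x-y [ 0.5726 -0.2021  0.102 ]
pack -y low [ 0.5344 -0.2058  0.102 ]
pad top [ 0.5507 -0.1591  0.1   ]
pad bot [ 0.5295 -0.16    0.1   ]
blkL [ 0.6215 -0.144   0.042 ]
blkR [ 0.6274 -0.2135  0.042 ]
yel1 [ 0.5635 -0.1824  0.102 ]
yel2 [ 0.5647 -0.2003  0.102 ]
yel3 [ 0.5207 -0.2047  0.102 ]
yel4 [ 0.5194 -0.1854  0.102 ]
flareL [ 0.578  -0.1537  0.054 ]
flareR [ 0.582  -0.2116  0.054 ]
(30, 20, 102) [102. 272.]
(30, -20, 102) [283. 273.]
(-30, -20, 102) [276. 531.]
(-30, 20, 102) [108. 530.]
(40.5, 30.5, 54) [ 73. 213.]
(40.5, -30.5, 54) [310. 213.]
```

Call:
arm_command(series=[[0.0237,-0.0024,0.03,-0.01],[0.0237,-0.0024,0.07,-0.01],[0.0237,-0.0024,0.11,-0.01],[0.0237,-0.0024,0.145,-0.01],[0.0237,-0.0024,0.167,-0.01]])

```text
time: 3.7
ee_pos: [0.538, -0.1895, 0.0614]
tcp_rot: [-179.9, 0.2, 4.1]
wrist_force: [-0.8, -0.3, 0.1]
opening: 0.0849
grasp_force: 0.0
```

Call:
arm_command(series=[[0,0,0.001,0],[0,0,0.001,0],[0,0,0.001,0],[0,0,0.001,0],[0,0,0.001,0]], hand=0.052, grip_force=20)

```text
time: 4.2
ee_pos: [0.5406, -0.1882, 0.0646]
tcp_rot: [180.0, -0.1, 4.2]
wrist_force: [-0.1, 2.1, 1.7]
opening: 0.0522
grasp_force: 1.0
```

Run:
```python
from h import *
c=cam("wrist"); cv2.imwrite("pics/w2.png",cv2.convertScaleAbs(c['color'],alpha=2))
o=bot.get_obs();print(o['ee_pos'],o['tcp_rot'],o['wrist_force'],o['torque'],o['opening'],o['time'])
```

```text
[ 0.54062391 -0.18824849  0.06433631] [ 1.79967020e+02 -9.55276220e-02  4.23280908e+00] [-0.88656319  1.5037761   1.21006933] [ 0.28686845 -0.03786481  0.02124771] 0.05204092599856763 4.25
```

View pics/w2.png

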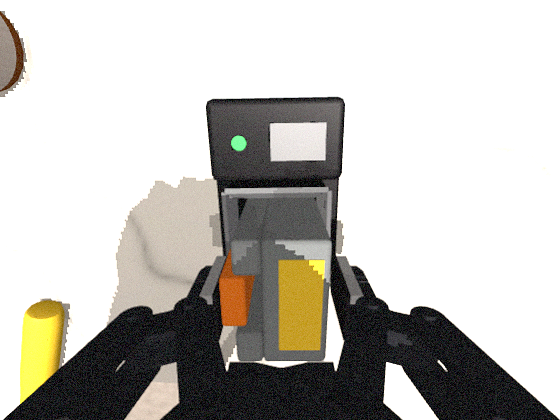

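The wrist view shows the left finger by the orange pad (about column 222) and the right finger roughly 4 mm clear of the -y face (338 against 328). The pack is between the fingers, so I'll close gently and check the forces.

Call:
arm_command(series=[[0,0,0,0],[0,0,0,0],[0,0,0,0],[0,0,0,0],[0,0,0,0]], hand=0.045, grip_force=20)

```text
time: 4.75
ee_pos: [0.5405, -0.1868, 0.0642]
tcp_rot: [-179.9, -0.1, 4.3]
wrist_force: [-1.7, 9.3, 6.0]
opening: 0.045
grasp_force: 4.6
```

Call:
arm_command(series=[[0,0,0,0],[0,0,0,0],[0,0,0,0],[0,0,0,0],[0,0,0,0]], hand=0.036, grip_force=25)

```text
time: 5.25
ee_pos: [0.541, -0.1883, 0.0649]
tcp_rot: [179.9, -0.2, 4.2]
wrist_force: [-0.9, 1.9, 7.7]
opening: 0.0388
grasp_force: 27.1
```

Call:
arm_command(series=[[0,0,0,0],[0,0,0,0],[0,0,-0.001,0],[0,0,-0.002,0],[0,0,-0.003,0]], grip_force=40)

```text
time: 5.75
ee_pos: [0.5397, -0.1882, 0.0658]
tcp_rot: [180.0, 0.1, 4.2]
wrist_force: [0.2, 0.3, -3.1]
opening: 0.0379
grasp_force: 40.4
```

Call:
arm_command(series=[[0,0,-0.001,0],[0,0,-0.003,0],[0,0,-0.005,0],[0,0,-0.007,0],[0,0,-0.007,0]])

```text
time: 6.25
ee_pos: [0.5402, -0.1882, 0.0737]
tcp_rot: [180.0, -0.0, 4.2]
wrist_force: [0.0, -0.1, -2.3]
opening: 0.038
grasp_force: 40.4
```

Call:
arm_command(series=[[0,0,-0.012,0],[0,0,-0.027,0],[0,0,-0.045,0],[0,0,-0.08,0],[0,0,-0.12,0]])

```text
time: 6.75
ee_pos: [0.5395, -0.188, 0.195]
tcp_rot: [-180.0, 0.0, 4.2]
wrist_force: [1.4, -0.0, -2.4]
opening: 0.0378
grasp_force: 41.1
```

Call:
arm_command(series=[[0.0,-0.03,-0.03,0],[-0.01,-0.08,-0.045,0.05],[-0.02,-0.13,-0.045,0.1],[-0.03,-0.18,-0.045,0.15],[-0.04,-0.23,-0.045,0.2]])

```text
time: 7.25
ee_pos: [0.4833, -0.0194, 0.2403]
tcp_rot: [-178.0, -0.1, -3.3]
wrist_force: [0.6, -0.2, -2.5]
opening: 0.0375
grasp_force: 42.1
```

Call:
arm_command(series=[[0.0,-0.03,0,0],[0.01,-0.06,0,0],[0.015,-0.09,0,0],[0.02,-0.115,0,0],[0.02,-0.115,0,0]])

```text
time: 7.75
ee_pos: [0.5114, 0.0207, 0.2416]
tcp_rot: [-176.1, 0.2, 0.2]
wrist_force: [-0.5, -0.1, -3.0]
opening: 0.038
grasp_force: 42.1
```

Run:
```python
from h import *
c=cam("wrist"); cv2.imwrite("pics/w3.png",cv2.convertScaleAbs(c['color'],alpha=1.6))
np.savez("w3.npz",T=c['T'],K=c['camera_matrix'],D=c['dist_coeffs'],im=c['color'])
o=bot.get_obs();print(o['ee_pos'],o['tcp_rot'],o['wrist_force'],o['torque'],o['opening'],o['time'])
```

```text
[0.5113105  0.02077611 0.24154444] [-1.76041851e+02  1.74757494e-01  1.77276549e-01] [-1.01525931  0.53534748 -3.43627895] [-0.11780519  0.07826405  0.04927097] 0.037742226158307225 7.8
```

View pics/w3.png

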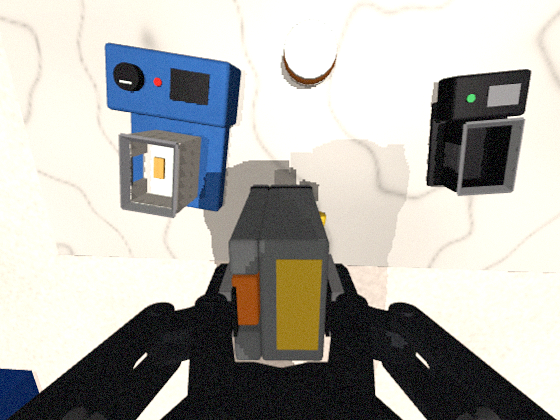

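The wrist view shows the pack held with the tab pressed, and the white bay at about (152,172) inside a grey flare spanning (122-200,132-215). The arm fell short of the commanded pose and is tilted, so I'll check the joints.

Run:
```python
from h import *
o=bot.get_obs();print(o['q'].round(2),o['qd'].round(2),o['ee_pos'],o['tcp_rot'],o['time'])
```

```text
[1.2000e-01 7.0000e-02 6.0600e+00 9.6170e+01 3.9600e+00 1.7995e+02] [-0.59 -0.95 -1.03  0.06 -0.36 -0.03] [0.5113105  0.02077611 0.24154444] [-1.76041851e+02  1.74757494e-01  1.77276549e-01] 7.8
```

Call:
arm_command(series=[[0,0,0,0],[0,0,0,0],[0,0,0,0],[0,0,0,0],[0,0,0,0]])

```text
time: 8.3
ee_pos: [0.5103, 0.0204, 0.2421]
tcp_rot: [-176.1, 0.1, 0.1]
wrist_force: [-0.5, 0.0, -3.7]
opening: 0.0378
grasp_force: 42.1
```

Run:
```python
from h import *
o=bot.get_obs();print(o['q'].round(2),o['qd'].round(2),o['ee_pos'],o['tcp_rot'],o['time'])
```

```text
[ 8.0000e-02 -1.1000e-01  5.9400e+00  9.6180e+01  3.9500e+00  1.7994e+02] [ 0.07  0.04 -0.05  0.   -0.02  0.08] [0.51033925 0.02037477 0.24212856] [-1.76050952e+02  1.14229322e-01  1.39921179e-01] 8.3
```

Joint 6 is at its +180 limit, since q6 = q1 + 180 - yaw. I have to unwind nearly a full turn the other way while well above everything.

Call:
arm_command(series=[[0,0,0,-0.149],[0,0,0,-0.298],[0,0,0,-0.447],[0,0,0,-0.596],[0,0,0,-0.745]])

```text
time: 8.8
ee_pos: [0.5104, 0.0205, 0.2421]
tcp_rot: [-177.0, -2.6, 43.1]
wrist_force: [0.2, 0.3, -2.6]
opening: 0.0379
grasp_force: 42.1
```

Run:
```python
from h import *
o=bot.get_obs();print(o['q'].round(2),o['ee_pos'],o['tcp_rot'],o['time'])
```

```text
[ 9.000e-02 -1.100e-01  5.950e+00  9.618e+01  3.950e+00  1.369e+02] [0.51036798 0.020457   0.24210332] [-177.03293246   -2.60628195   43.11789133] 8.8
```

Call:
arm_command(series=[[0,0,0,-0.149],[0,0,0,-0.298],[0,0,0,-0.447],[0,0,0,-0.596],[0,0,0,-0.745]])

```text
time: 9.3
ee_pos: [0.5104, 0.0205, 0.2421]
tcp_rot: [-179.6, -3.9, 85.9]
wrist_force: [-0.1, -1.3, -3.0]
opening: 0.0376
grasp_force: 42.1
```

Call:
arm_command(series=[[0,0,0,-0.149],[0,0,0,-0.298],[0,0,0,-0.447],[0,0,0,-0.596],[0,0,0,-0.745]])

```text
time: 9.8
ee_pos: [0.5104, 0.0205, 0.2421]
tcp_rot: [177.6, -3.2, 128.6]
wrist_force: [-0.1, -0.6, -3.0]
opening: 0.0376
grasp_force: 42.1
```

Call:
arm_command(series=[[0,0,0,-0.149],[0,0,0,-0.298],[0,0,0,-0.447],[0,0,0,-0.596],[0,0,0,-0.745]])

```text
time: 10.3
ee_pos: [0.5104, 0.0205, 0.2421]
tcp_rot: [176.1, -0.7, 171.3]
wrist_force: [-0.9, -0.2, -3.3]
opening: 0.0372
grasp_force: 42.1
```

Call:
arm_command(series=[[0,0,0,-0.149],[0,0,0,-0.298],[0,0,0,-0.447],[0,0,0,-0.596],[0,0,0,-0.745]])

```text
time: 10.8
ee_pos: [0.5104, 0.0205, 0.2421]
tcp_rot: [176.7, 2.1, -146.1]
wrist_force: [0.4, -0.3, -2.8]
opening: 0.0377
grasp_force: 42.1
```

Call:
arm_command(series=[[0,0,0,-0.149],[0,0,0,-0.298],[0,0,0,-0.447],[0,0,0,-0.596],[0,0,0,-0.745]])

```text
time: 11.3
ee_pos: [0.5104, 0.0205, 0.2421]
tcp_rot: [179.0, 3.8, -103.4]
wrist_force: [0.4, 0.4, -2.7]
opening: 0.0379
grasp_force: 42.1
```

Call:
arm_command(series=[[0,0,0,-0.149],[0,0,0,-0.298],[0,0,0,-0.447],[0,0,0,-0.596],[0,0,0,-0.745]])

```text
time: 11.8
ee_pos: [0.5104, 0.0205, 0.2421]
tcp_rot: [-178.2, 3.5, -60.6]
wrist_force: [0.7, -1.0, -2.5]
opening: 0.0375
grasp_force: 42.1
```

Call:
arm_command(series=[[0,0,0,-0.149],[0,0,0,-0.298],[0,0,0,-0.447],[0,0,0,-0.596],[0,0,0,-0.745]])

```text
time: 12.3
ee_pos: [0.5104, 0.0205, 0.2421]
tcp_rot: [-176.3, 1.3, -18.0]
wrist_force: [0.8, 0.3, -3.0]
opening: 0.0378
grasp_force: 42.1
```

Run:
```python
from h import *
o=bot.get_obs();print(o['q'].round(2),o['ee_pos'],o['tcp_rot'],o['time'])
```

```text
[ 1.0000e-01 -1.1000e-01  5.9500e+00  9.6180e+01  3.9500e+00 -1.6189e+02] [0.51039064 0.02049444 0.24210165] [-176.28087774    1.34188789  -17.97484328] 12.3
```

Call:
arm_command(series=[[0,0,0,-0.1],[0,0,0,-0.2],[0,0,0,-0.3],[0,0,0,-0.312],[0,0,0,-0.312]])

```text
time: 12.8
ee_pos: [0.5104, 0.0205, 0.2421]
tcp_rot: [-176.1, 0.2, -0.6]
wrist_force: [0.1, -0.3, -3.4]
opening: 0.0375
grasp_force: 42.1
```

Call:
arm_command(series=[[0,0.01,0,0],[0,0.02,0,0],[0,0.03,0,0],[0,0.03,0,0],[0,0.03,0,0]])

```text
time: 13.3
ee_pos: [0.5105, 0.0033, 0.2399]
tcp_rot: [-176.6, 0.2, -1.6]
wrist_force: [0.1, -0.3, -3.5]
opening: 0.0379
grasp_force: 42.1
```

Run:
```python
from h import *
o=bot.get_obs();print(o['q'].round(2),o['ee_pos'],o['tcp_rot'],o['time'])
```

```text
[-1.5200e+00 -1.2000e-01  5.7100e+00  9.6010e+01  3.4000e+00 -1.7993e+02] [0.51053085 0.0033476  0.2399448 ] [-1.76604582e+02  1.76279451e-01 -1.59197959e+00] 13.3
```

Tilt is shrinking, as expected. I'll continue against the same limit.

Call:
arm_command(series=[[0,0.03,0,0],[0,0.06,0,0],[0,0.09,0,0],[0,0.12,0,0],[0,0.15,0,0]])

```text
time: 13.8
ee_pos: [0.5148, -0.0433, 0.2322]
tcp_rot: [-178.7, 0.3, -5.6]
wrist_force: [-0.0, 0.7, -3.9]
opening: 0.0378
grasp_force: 42.1
```

Run:
```python
from h import *
o=bot.get_obs();print(o['q'].round(2),o['ee_pos'],o['tcp_rot'],o['time'])
```

```text
[  -5.54    0.65    5.67   95.27    1.32 -179.94] [ 0.51478631 -0.04331558  0.23219318] [-178.67621542    0.25223209   -5.59742382] 13.8
```

Call:
arm_command(series=[[0,0.03,0,0],[0,0.05,0,0],[0,0.07,0,0],[0,0.08,0,0],[0,0.09,0,0]])

```text
time: 14.3
ee_pos: [0.5134, -0.0876, 0.2303]
tcp_rot: [179.4, 0.3, -9.4]
wrist_force: [-0.7, -0.6, -3.9]
opening: 0.0376
grasp_force: 42.1
```

Run:
```python
from h import *
o=bot.get_obs();print(o['q'].round(2),o['ee_pos'],o['tcp_rot'],o['time'])
```

```text
[  -9.33    1.25    6.07   95.13   -0.64 -179.94] [ 0.51337517 -0.08763113  0.23033478] [179.35675125   0.30367458  -9.39181779] 14.3
```

Call:
arm_command(series=[[-0.014,-0.04,-0.002,0],[-0.028,-0.08,-0.004,0],[-0.042,-0.12,-0.006,0],[-0.056,-0.16,-0.008,0],[-0.07,-0.2,-0.01,0]])

```text
time: 14.8
ee_pos: [0.4764, 0.1232, 0.2387]
tcp_rot: [179.4, 0.3, -9.4]
wrist_force: [1.3, -0.4, -3.3]
opening: 0.0378
grasp_force: 42.1
```

Call:
arm_command(series=[[-0.014,-0.025,0,0],[-0.014,-0.043,0,0],[-0.014,-0.043,0,0],[-0.014,-0.043,0,0],[-0.014,-0.043,0,0]])

```text
time: 15.3
ee_pos: [0.47, 0.1658, 0.2381]
tcp_rot: [179.4, 0.3, -9.4]
wrist_force: [-0.1, -0.2, -3.8]
opening: 0.038
grasp_force: 42.1
```

Run:
```python
from h import *
o=bot.get_obs();print(o['ee_pos'],o['tcp_rot'],o['q'].round(2),o['time'])
c=cam("wrist")
np.savez("w4.npz",T=c['T'],K=c['camera_matrix'],D=c['dist_coeffs'],im=c['color'])
print([(d['location'],d['confidence'],atz(c,d['location'],0)) for d in bot.mark_of("wrist","drive_unit")])
p=proj(c,[.531,.168,.09])[0].astype(int); print(p)
a,b=max(p[0]-75,0),max(p[1]-75,0); print(a,b)
im=cv2.convertScaleAbs(c['color'],alpha=1.8)[b:b+140,a:a+160]
cv2.imwrite("pics/w4.png",cv2.resize(im,None,fx=4,fy=4,interpolation=cv2.INTER_CUBIC))
```

```text
[0.470047   0.16576611 0.23810192] [179.35516332   0.30770182  -9.3769934 ] [  19.66   -1.35    4.35   96.28   -0.41 -150.96] 15.3
[([269.9, 122.5], 0.93, array([0.53265203, 0.16705276, 0.        ]))]
[266 129]
191 54
```

View pics/w4.png

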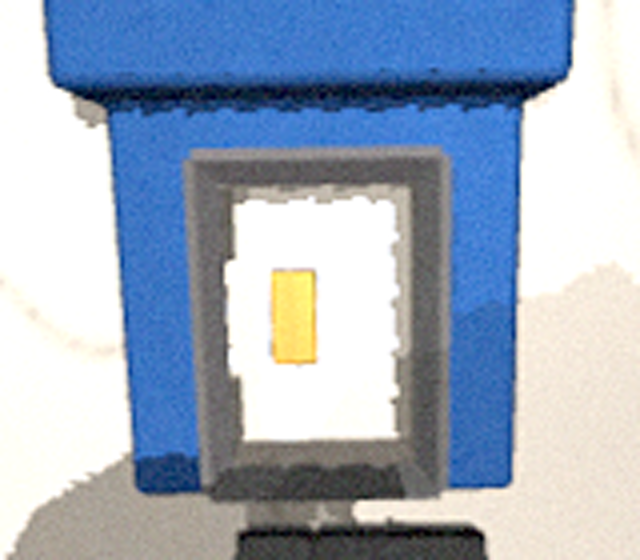

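The crop shows the white bay square in view. Its flare rim corners are at about (185,152), (449,150), (443,500) and (203,500) in the crop. I'll fit its pose from these.

Run:
```python
from h import *
from scipy.optimize import least_squares
d=np.load("w4.npz"); c=dict(T=d['T'],camera_matrix=d['K'],dist_coeffs=d['D'])
px=np.array([[185,152],[449,150],[443,500],[203,500]])/4+[191,54]-.4
def pts(p,w=.0405,h=.0305):
    x,y,z,a=p; Q=np.array([[w,h],[w,-h],[-w,-h],[-w,h]]);A=np.array([[np.cos(a),-np.sin(a)],[np.sin(a),np.cos(a)]])
    return np.c_[Q@A.T+[x,y],np.full(4,z)]
for w,h in((.0405,.0305),(.0415,.0315),(.0395,.0295)):
    r=least_squares(lambda p:(proj(c,pts(p,w,h))-px).ravel(),[.531,.168,.09,-.12],x_scale=[.01,.01,.01,.1]); print(r.x.round(4),np.rad2deg(r.x[3]),r.fun.round(1))
for z in(.08,.09,.1):
    r=least_squares(lambda p:(proj(c,pts([p[0],p[1],z,p[2]]))-px).ravel(),[.531,.168,-.12]); print(z,r.x.round(4),r.cost)
```

```text
[ 0.5235  0.1659  0.0869 -0.1572] -9.008112306384048 [-0.3  0.2  0.4  0.4  0.4 -0.6 -0.5 -0.1]
[ 0.5228  0.1662  0.0788 -0.1572] -9.006474951655742 [-0.5  0.3  0.6  0.5  0.5 -0.7 -0.7 -0.2]
[ 0.5242  0.1656  0.095  -0.1573] -9.009834709858431 [-0.1  0.1  0.2  0.2  0.2 -0.4 -0.3  0.1]
0.08 [ 0.5231  0.1661 -0.1572] 3.6117231374256926
0.09 [ 0.5237  0.1658 -0.1572] 1.2270079928778008
0.1 [ 0.5243  0.1654 -0.1573] 13.060980330466684
```

Run:
```python
from h import *
d=np.load("w4.npz"); im=cv2.convertScaleAbs(d['im'],alpha=2)[165:345,195:365]
cv2.imwrite("pics/w4p.png",cv2.resize(im,None,fx=3.3,fy=3.3,interpolation=cv2.INTER_CUBIC))
```

```text
(no output)
```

View pics/w4p.png

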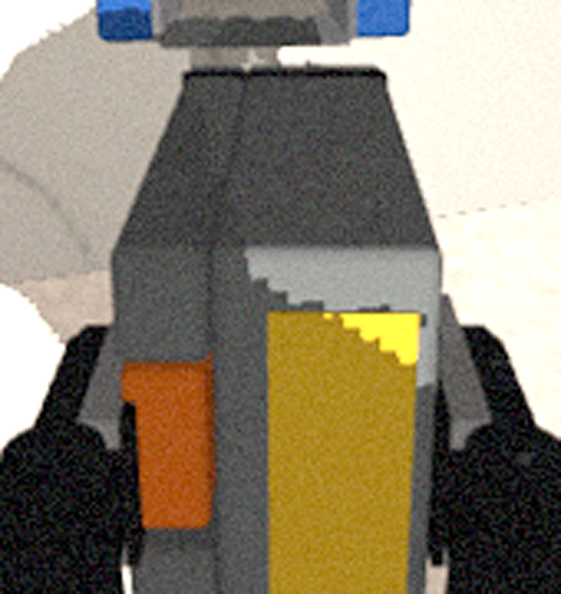

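The crop shows the held pack's +x face, with top corners at (115,248) and (441,248) and bottom corners at (187,70) and (385,70). I'll fit the pack in the tool frame and compare it with the bay.

Run:
```python
from h import *
from scipy.optimize import least_squares
d=np.load("w4.npz"); T=d['T']; c=dict(T=T,camera_matrix=d['K'],dist_coeffs=d['D'])
px=np.array([[115,248],[441,248],[187,70],[385,70]])/3.3+[195,165]-.4
Tt=np.eye(4); o=bot.get_obs(); Tt[:3,:3]=R.from_euler('xyz',o['tcp_rot'],degrees=True).as_matrix(); Tt[:3,3]=o['ee_pos']
def P(p): # tool frame: y_tool=-y_pack, z down
    x,y,zu,a,b=p; Q=np.array([[.03,-.02,-.092],[.03,.02,-.092],[.03,-.02,0],[.03,.02,0]])
    q=Q@R.from_euler('xyz',[b,0,a]).as_matrix().T+[x,y,zu]; return q@Tt[:3,:3].T+Tt[:3,3]
r=least_squares(lambda p:(proj(c,P(p))-px).ravel(),[0,0,.054,0,0],x_scale=[.01,.01,.01,.1,.1])
print("pack in tool",r.x.round(4),r.fun.round(1))
bay=np.array([.5235,.1659,.087]); print("bay in tool",Tt[:3,:3].T@(bay-Tt[:3,3]))
print(o['tcp_rot'],o['time'])
```

```text
pack in tool [-0.0009 -0.0004  0.0606 -0.0058 -0.0122] [ 0.2  0.5 -0.2  0.7  1.3 -1.  -1.4 -1.1]
bay in tool [ 0.05339817 -0.01068157  0.15077245]
[179.36350641   0.29975467  -9.41059556] 15.4
```

Call:
arm_command(series=[[0.018,-0.004,0,-0.003],[0.036,-0.008,0.01,-0.005],[0.053,-0.01,0.03,-0.005],[0.053,-0.01,0.055,-0.005],[0.053,-0.01,0.075,-0.005]])

```text
time: 15.9
ee_pos: [0.5237, 0.1659, 0.1611]
tcp_rot: [179.3, 0.4, -9.1]
wrist_force: [0.3, -0.1, -2.6]
opening: 0.0379
grasp_force: 42.1
```

Call:
arm_command(series=[[0,0,0.004,0],[0,0,0.008,0],[0,0,0.012,0],[0,0,0.015,0],[0,0,0.015,0]])

```text
time: 16.4
ee_pos: [0.5234, 0.1668, 0.148]
tcp_rot: [179.4, 0.3, -9.1]
wrist_force: [0.4, -0.3, -2.4]
opening: 0.0379
grasp_force: 42.1
```

Run:
```python
from h import *
c=cam("wrist"); np.savez("w5.npz",T=c['T'],K=c['camera_matrix'],D=c['dist_coeffs'],im=c['color'])
im=cv2.convertScaleAbs(c['color'],alpha=2)[60:340,160:400]
cv2.imwrite("pics/w5.png",cv2.resize(im,None,fx=2.1,fy=2.1,interpolation=cv2.INTER_CUBIC))
o=bot.get_obs();print(o['ee_pos'],o['tcp_rot'],o['wrist_force'],o['q'].round(2))
```

```text
[0.52340847 0.1667934  0.1481211 ] [179.38440511   0.27581186  -9.05251535] [-0.04351306 -0.07148152 -2.35607798] [  17.9     4.54    0.4    86.39   -0.42 -153.05]
```

View pics/w5.png

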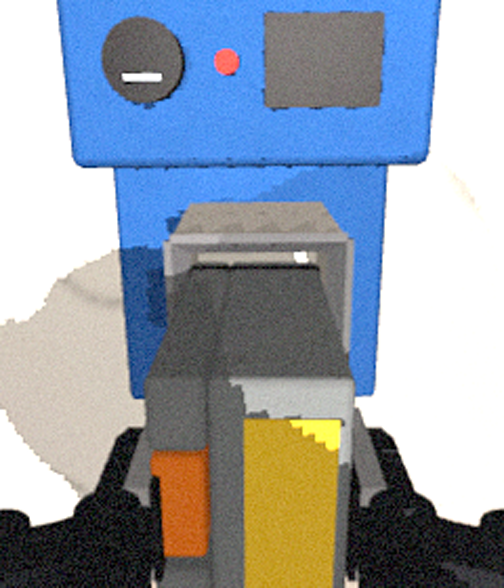

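The view shows the pack bottom edge at (191-320,267), just above the rim edge at (165-354,237). The bay centre is about 1.3 mm further towards tool +y.

Run:
```python
from h import *
d=np.load("w5.npz"); c=dict(T=d['T'],camera_matrix=d['K'],dist_coeffs=d['D'])
f=lambda u,v:(160+u/2.1-.3,60+v/2.1-.3)
a=np.deg2rad(-9.05); X=np.array([np.cos(a),np.sin(a)]);Y=np.array([np.sin(a),-np.cos(a)])
for zr,zu in((.087,.0935),(.084,.0935),(.087,.089)):
    rim=(atz(c,f(165,237),zr)+atz(c,f(354,237),zr))[:2]/2-.0405*X
    pk=(atz(c,f(191,267),zu)+atz(c,f(320,267),zu))[:2]/2-.03*X
    w=np.linalg.norm((atz(c,f(165,237),zr)-atz(c,f(354,237),zr))[:2]),np.linalg.norm((atz(c,f(191,267),zu)-atz(c,f(320,267),zu))[:2])
    print(rim,pk,"move x,y",(rim-pk)@X,(rim-pk)@Y,w)
```

```text
[0.52017048 0.16561976] [0.52242304 0.16668856] move x,y -0.002056406227973492 0.0014098110307531964 (np.float64(0.06209255803102162), np.float64(0.04167303884674693))
[0.51952395 0.16566372] [0.52242304 0.16668856] move x,y -0.002701803502495467 0.0014680955485734655 (np.float64(0.06300944258105524), np.float64(0.04167303884674693))
[0.52017048 0.16561976] [0.52123547 0.16681893] move x,y -0.0008631096748727365 0.0013517535533047224 (np.float64(0.06209255803102162), np.float64(0.04262658877852247))
```

Call:
arm_command(series=[[-0.001,0.0007,0,0],[-0.0018,0.0014,0.002,0],[-0.0018,0.0014,0.004,0],[-0.0018,0.0014,0.006,0],[-0.0018,0.0014,0.008,0]])

```text
time: 16.95
ee_pos: [0.5214, 0.1656, 0.1396]
tcp_rot: [179.4, 0.3, -9.1]
wrist_force: [1.6, 0.2, -1.7]
opening: 0.0384
grasp_force: 42.2
```

Call:
arm_command(series=[[0,0,0.001,0],[0,0,0.002,0],[0,0,0.003,0],[0,0,0.004,0],[0,0,0.005,0]])

```text
time: 17.45
ee_pos: [0.5213, 0.1655, 0.1347]
tcp_rot: [179.4, 0.3, -9.1]
wrist_force: [3.1, -0.5, -2.7]
opening: 0.0379
grasp_force: 42.2
```

Call:
arm_command(series=[[0.0005,0,0,0],[0.001,0,0,0],[0.001,0,0.0005,0],[0.001,0,0.001,0],[0.001,0,0.001,0]])

```text
time: 17.95
ee_pos: [0.522, 0.1653, 0.1335]
tcp_rot: [179.4, 0.3, -9.1]
wrist_force: [-0.3, 1.0, -3.4]
opening: 0.0378
grasp_force: 42.1
```

Call:
arm_command(series=[[0.0003,0,0.001,0],[0.0003,0,0.002,0],[0.0003,0,0.003,0],[0.0003,0,0.004,0],[0.0003,0,0.004,0]])

```text
time: 18.45
ee_pos: [0.5223, 0.1652, 0.1295]
tcp_rot: [179.4, 0.3, -9.1]
wrist_force: [0.6, -0.2, -2.7]
opening: 0.038
grasp_force: 42.1
```

Call:
arm_command(series=[[0,0,0.0015,0],[0,0,0.003,0],[0,0,0.0045,0],[0,0,0.006,0],[0,0,0.007,0]])

```text
time: 18.95
ee_pos: [0.5223, 0.1652, 0.1225]
tcp_rot: [179.4, 0.3, -9.1]
wrist_force: [0.1, 0.3, -3.5]
opening: 0.0376
grasp_force: 42.1
```

Call:
arm_command(series=[[0,0,0.001,0],[0,0,0.002,0],[0,0,0.003,0],[0,0,0.004,0],[0,0,0.004,0]])

```text
time: 19.45
ee_pos: [0.5223, 0.1651, 0.1185]
tcp_rot: [179.4, 0.3, -9.1]
wrist_force: [0.6, -0.3, -3.9]
opening: 0.0379
grasp_force: 42.1
```

Free so far (underside at about 0.064). I'll continue.

Call:
arm_command(series=[[0,0,0.001,0],[0,0,0.002,0],[0,0,0.003,0],[0,0,0.004,0],[0,0,0.004,0]])

```text
time: 19.95
ee_pos: [0.5224, 0.1651, 0.1151]
tcp_rot: [179.4, 0.3, -9.1]
wrist_force: [-1.1, -0.4, 1.7]
opening: 0.0376
grasp_force: 43.3
```

Call:
arm_command(series=[[0,0,0.001,0],[0,0,0.002,0],[0,0,0.003,0],[0,0,0.004,0],[0,0,0.004,0]])

```text
time: 20.45
ee_pos: [0.5225, 0.1652, 0.1118]
tcp_rot: [179.4, 0.2, -9.1]
wrist_force: [-3.7, -0.9, 10.0]
opening: 0.0374
grasp_force: 45.1
```

Call:
arm_command(series=[[-0.0003,0,0,0],[-0.0003,0,0.0003,0],[-0.0003,0,0.0006,0],[-0.0003,0,0.0006,0],[-0.0003,0,0.0006,0]])

```text
time: 20.95
ee_pos: [0.5225, 0.1652, 0.1117]
tcp_rot: [179.4, 0.2, -9.1]
wrist_force: [-3.6, -1.5, 11.9]
opening: 0.0374
grasp_force: 45.9
```

Run:
```python
from h import *
o=bot.get_obs();print(o['ee_pos'],o['tcp_rot'],o['wrist_force'],o['torque'],o['opening'],o['time'])
```

```text
[0.52247136 0.16517524 0.11174759] [179.41953383   0.1910302   -9.05849353] [-3.55348681 -1.48238908 11.89203741] [-0.28934302  0.82059765 -0.02280595] 0.037436449655699436 20.95
```

Call:
arm_command(series=[[0,0,0,0],[0,0,0,0],[0,-0.0005,0,0],[0,-0.001,0,0],[0,-0.0015,0,0]], hand=0.0425, grip_force=25)

```text
time: 21.45
ee_pos: [0.5226, 0.1661, 0.1108]
tcp_rot: [179.3, 0.2, -9.1]
wrist_force: [-1.3, -4.9, 8.7]
opening: 0.0427
grasp_force: 13.1
```

Run:
```python
from h import *
o=bot.get_obs();print(o['ee_pos'],o['tcp_rot'],o['wrist_force'],o['torque'],o['opening'],o['grasp_force'],o['time'])
```

```text
[0.5226274  0.16606408 0.1107503 ] [179.3113096    0.22224017  -9.07655213] [-1.26906904 -4.91488576  8.70173942] [-0.99565126  0.21032099 -0.06330109] 0.0426570116948273 13.134760558605194 21.45
```

The tab is following the finger outwards (13 N at 42.7 mm), so it is under the bar. I'll keep opening while holding the pack down.

Call:
arm_command(series=[[0,0,0,0],[0,-0.0003,0,0],[0,-0.0006,0,0],[0,-0.0009,0,0],[0,-0.0012,0,0]], hand=0.0455)

```text
time: 21.95
ee_pos: [0.5226, 0.1671, 0.1103]
tcp_rot: [179.3, 0.3, -9.1]
wrist_force: [-0.2, -3.6, 6.4]
opening: 0.0456
grasp_force: 10.0
```

Call:
arm_command(series=[[0,0,0,0],[0,0,0,0],[0,0,0,0],[0,0,0,0],[0,0,0,0]], hand=0.05)

```text
time: 22.45
ee_pos: [0.5223, 0.1678, 0.1099]
tcp_rot: [179.4, 0.3, -9.0]
wrist_force: [-0.6, 0.6, 0.3]
opening: 0.05
grasp_force: 0.0
```

Call:
arm_command(series=[[0,0,0,0],[0,0,0,0],[0,0,0,0],[0,0,-0.005,0],[0,0,-0.015,0]], hand=0.08)

```text
time: 22.95
ee_pos: [0.5222, 0.1678, 0.125]
tcp_rot: [179.3, 0.4, -9.1]
wrist_force: [0.4, 0.1, -0.4]
opening: 0.0802
grasp_force: 0.0
```

Call:
arm_command(series=[[0,0,-0.03,0],[0,0,-0.06,0],[-0.02,0,-0.09,0],[-0.04,0,-0.11,0],[-0.04,0,-0.11,0]])

```text
time: 23.45
ee_pos: [0.4834, 0.176, 0.24]
tcp_rot: [179.5, 0.0, -9.0]
wrist_force: [0.2, -0.5, -0.6]
opening: 0.0801
grasp_force: 0.0
```

Run:
```python
from h import *
o=bot.get_obs();print(o['ee_pos'],o['wrist_force'],o['time'])
c=cam("wrist"); s=cam("scene")
a=cv2.resize(cv2.convertScaleAbs(c['color'],alpha=1.8)[40:260,180:380],None,fx=2,fy=2)
b=cv2.resize(cv2.convertScaleAbs(s['color'],alpha=1.2)[150:340,290:440],None,fx=2.3,fy=2.3)
h=max(a.shape[0],b.shape[0]); f=lambda i:cv2.copyMakeBorder(i,0,h-i.shape[0],0,0,cv2.BORDER_CONSTANT)
cv2.imwrite("pics/fin.png",np.hstack([f(a),f(b)]))
np.savez("fin.npz",T=c['T'],K=c['camera_matrix'],D=c['dist_coeffs'])
# predicted pack top corners if home vs rim, at floor .057 and .044
```

```text
[0.48340258 0.17595906 0.23995542] [ 0.16580035 -0.51301927 -0.55869062] 23.45
```

View pics/fin.png

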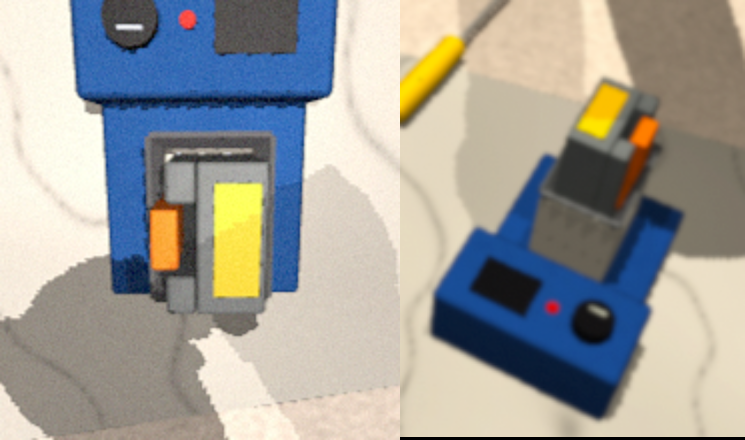

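The last picture shows the pack upright in the white bay, with the orange tab sprung out (wrist half (165,237), scene half (640,155)). The gripper is clear and touching nothing.

```bash
python3 -c "
from workcell import bot
print(bot.job_done())"
```

```text
the job is handed in; nothing more can be done
None
```

The pack came out of the charger with its tab squeezed in, and is pushed home in the drive unit's white bay with the tab sprung out again; the job is handed in at about 23.5 s, and the judge returned no verdict.

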